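# Lid the sample cell and hold it in the photometer's light path

## Task

The glass sample cell on the black stand has just been loaded: take its oblong white lid from the grey rest by the knob, fit it fully home on the cell and let go of it. Then pick the cell up by its two frosted long faces only, never letting the fingers touch its clear end windows, and hold it upright, centred in the light path half-way between the photometer's lamp and detector, with the clear windows squarely facing them and nothing but the gripper carrying it. Finish while still holding it there, lid on, and leave the other jars, bottles and caps where they stand.

Things in the scene. Friction and masses are not known exactly. Their poses are not given: they have to be found in the camera images.
- cell_center (a point): Centre of the glass sample cell: an open-topped upright box 30 mm (its x) by 44 mm (its y) by 50 mm tall (its z), about 0.12 kg, walls 4 mm, opening 22 x 36 mm. The point lies 25 mm above its underside and 25 mm below its rim. The two long faces (+x and -x, 30 mm apart, 44 mm wide) are frosted, whitish: the only faces to grip. The two ends (+y and -y, 44 mm apart) are the clear windows; light passes along y.
- window_a: Clear end window of the cell on its -y side, 22 mm wide and 46 mm tall, set between the frosted walls, flush with their ends; origin at the centre of the pane, axes as the cell's. Fingers must not touch it.
- window_b: The same on the cell's +y side.
- lid_knob (a point): Centre of the knob of the cell's white lid. Knob: 14 mm (x) by 24 mm (y) by 14 mm tall, standing on a plate 27 x 41 x 4 mm; this point is 7 mm above the plate's top and 11 mm above its underside. Under the plate a tapered oval plug, 19 x 33 mm, 10 mm deep, drops into the cell's opening with 1.5 mm to spare all round. About 25 g. With the lid seated this point is 36 mm above cell_center, x and y axes along the cell's (either way round).
- cell: The glass cell itself (see cell_center); origin at the centre of its underside, same axes.
- lid: The lid itself (see lid_knob); origin at the centre of the plate's underside, same axes.
- stand: Fixed black loading stand on which the cell stands at the start: plate 70 x 84 x 4 mm with a locating lip round the cell, 41 mm (x) by 56 mm (y) outside, its top 8 mm above the bench. Origin under its centre on the bench; the cell's underside is 4 mm above it, in line with its axes.
- lid_rest: Fixed grey frame in which the lid waits with its plug down: 42 mm (x) by 56 mm (y), 16 mm tall, the lid's plate lying on its top. Origin under its centre on the bench.
- photometer: Fixed open-bench photometer: base plate 100 mm (x) by 330 mm (y), 10 mm thick, with the lamp housing at the -y end (80 x 90 mm, slotted top) and the detector housing at the +y end (70 x 80 mm, small display), both 105 mm tall, facing each other across an open gap of 140 mm along y; a round lens barrel of 36 mm sticks 6 mm out of each inner face. Origin under the middle of the gap on the bench. The light path runs along its y, 75 mm above the bench.
- beam_mid (a point): Middle of the light path, half-way between lamp and detector, 75 mm above the bench; the path runs along its y axis, z is up.
- jar_a: Bystander: round glass jar with white cap, 48 mm diameter, 64 mm tall; origin at the centre of its underside. Leave alone.
- jar_b: Bystander: round glass jar with white cap, 48 mm diameter, 64 mm tall; origin at the centre of its underside. Leave alone.
- jar_c: Bystander: round glass jar with white cap, 48 mm diameter, 64 mm tall; origin at the centre of its underside. Leave alone.
- beaker: Bystander: open glass beaker, 68 mm diameter, 75 mm tall; origin at the centre of its underside. Leave alone.
- bottle_a: Bystander: small white bottle, 34 mm diameter, 75 mm tall; origin at the centre of its underside. Leave alone.
- bottle_b: Bystander: small white bottle, 34 mm diameter, 75 mm tall; origin at the centre of its underside. Leave alone.
- spare_cap: Bystander: spare round white jar cap lying flat, 48 mm diameter, 12 mm thick; origin at the centre of its underside. Leave alone.
Things that resemble listed ones, but are neither listed nor needed, are in the scene too. Leave any orange, pink or purple look-alike of the lid alone.

How it is judged:
By the outcome, as a careful person would: the job done as asked, in the order asked, and still so for the second after the job is handed in, while the arm keeps its last pose, push and grip.
It also fails if it takes over 58 s, if anything falls off the work surface, if the arm or the gripper's body presses on something with over 40 N, if the wrist force passes 120 N, or if a joint passes its speed limit or range.

## Robot

A 6-joint arm with a two-finger parallel gripper is mounted at the origin on the work surface. World frame = base frame: x ahead of the robot, y to its left, z up, the work surface at z = 0. Lengths are in m, angles in rad, forces in N, time in s.
With the tool pointing down it reaches from about 0.3 to 0.85 m from the base axis. Payload 4.2 kg.
Tool frame: the origin (TCP) lies at the very end of the fingers, on their centre line; the grasp point (between the pads) lies 19 mm behind it; z points along the fingers, y is the direction in which the jaws open and shut (so a half turn about z gives the same grasp; the last joint's range is limited). The gripper opens to 91 mm and grips with 3 to 60 N. Pads are 32 mm wide; open, the fingers measure 118 mm over their backs; the gripper's body (76 mm by 178 mm) begins 60 mm behind the grasp point.
Start: joints at [-1.148, 0.32, 1.565, -0, 1.257, -0.02], TCP at [0.246, -0.52, 0.214] pointing down, gripper open.
Joint ranges: [-3.11, 3.11], [-0.84, 2.01], [0.21, 2.61], [-1.34, 4.49], [0.05, 2.63], [-2.56, 2.56]. Speed limits (rad/s): [2.57, 2.57, 3.14, 3.14, 3.14, 3.14].

## Interface

Orientations are given as a unit quaternion [x, y, z, w].
In Python, from rig import readout, vision, order, finder gives the robot as it stands.
- The arm moves only by the shell command python3 -m crank 'ROWS' [OPENING] [FORCE]. ROWS is text: rows parted by semicolons, each of 4 numbers parted by spaces: the shift along the tool's x, y, z in m, then the turn about the tool's z in degrees. A call has 1 to 12 rows; each row is the pose to reach, as a shift and turn from the pose commanded when the call began, along the tool's axes at that moment; what a row does not reach only later rows make up. A row lasts 1/8 s, in which the tool goes at most 62.5 mm and 10.7 degrees, less where a joint would pass 70% of its speed; a pose out of reach is approached as far as the arm can. A call with a gripper value outside its range is refused whole. OPENING is the opening, from 0 (shut) to 1 (fully open), set as the call begins (- or left out, the last holds). The fingers move at their own pace and stop on an object; FORCE is the grip in N (left out, the last holds). Time passes only in rows, so rows that repeat a pose let the fingers close. It gives the time, the measured TCP pose, the force and the opening at its end, in the units of the state.
- readout.state(): the state, without advancing time (a new reading comes with each control period).
- vision.camera(name): name is "side" or "top"; returns (picture, depth): 384x512x3 uint8, red, green, blue; 384x512 float32, m along the optical axis (not along the pixel's ray), 0 where there is no reading.
- vision.camera_model(name): a dict with "fx", "fy", "cx", "cy" (pixels), "k1" (the pictures are not rectified: a ray, as slopes to the right and down, at radius r is drawn at 1 + k1 r^2 times it, then the intrinsics apply), "extrinsics" (4x4, takes a point from world to camera coordinates). Camera axes: x right, y up, looking along -z (the intrinsics and any distortion apply to the point x, -y, -z); pixel columns grow to the right and rows downward; lengths in m; the calibration is good to about 2 mm. A picture is of the moment at which its call begins. camera_model takes no time and is no camera call.
- order.hand_in(): hands the job in, once; it reports no verdict.
Trained networks look in the newest picture that a camera, given by its name, has taken for a name from the list of things; names that differ only in an ending like _2 or _b are one class to them, and where a whole thing is asked for, a point or a joint stands for the part that bears it (a point fixed in the world has none). Each returns a list of dicts, best first, with "score" (0 to 1); they miss things now and then, are a little off and sometimes report something else, mostly with a low value. They report only what shows in the picture. A call takes as long as a camera call. They do not tell look-alikes from the thing itself.
- finder.boxes_of(camera, label): "bbox" ([left, top, right, bottom] in pixels, round what is visible of it).
- finder.pinpoint(camera, label): "uv" ([column, row] in pixels: a listed point, or the origin of a listed thing).
The state is a dict: "time": time; "joint_pos": joint angles; "joint_velocities": joint speeds; "joint_efforts": joint torques, N m; "tool_pos": TCP position; "ee_rot": TCP orientation; "contact_force": force on the tool from outside, world axes, zero at the start; "wrist_torque": the same for the moment, N m; "gripper_width": finger opening in m.
Only numpy, scipy, OpenCV 4.12 (cv2) and the standard library are available. Lean on these libraries where they do the work, as an engineer would, in place of code of your own. Each camera call takes 0.05 s, during which the arm holds its last target.

## Working session

There is one attempt and no reset: what is moved stays moved. The work goes in short steps, Python scripts to look and compute and a shell command to move; the robot and the scene stay as the last step left them, time stands still between calls to the robot, and variables do not carry over. Pictures are saved under pics/ and viewed, and the job is handed in when it is done.

```bash
mkdir -p pics; ls
python3 - <<'E'
from rig import readout, vision, order, finder
import cv2
s=readout.state()
print(s)
for n in("side","top"):
    p,d=vision.camera(n); cv2.imwrite(f"pics/{n}0.png",p[:,:,::-1]); m=vision.camera_model(n); print(n,m)
    import numpy as np
    np.save(f"pics/{n}0d.npy",d)
    for l in ["cell_center","lid_knob","stand","lid_rest","photometer","beam_mid"]:
        for f in(finder.pinpoint,finder.boxes_of):
            try:print(l,[{k:(np.round(v,2).tolist()) for k,v in r.items()} for r in f(n,l)[:4]])
            except Exception as e:print(l,e)
print(readout.state()['time'])
E
```

```text
pics
{'time': 0.0, 'joint_pos': array([-1.14798415e+00,  3.20315564e-01,  1.56570649e+00,  5.09604448e-06,
        1.25737591e+00, -1.99906243e-02]), 'joint_velocities': array([ 1.14817405e-03, -2.18748537e-04,  4.16282233e-04,  1.21195455e-03,
       -6.36343227e-05,  1.56222498e-03]), 'joint_efforts': array([-1.14808404e-04, -4.12463379e+01, -2.31975567e+01,  7.25722150e-02,
        4.55878582e-02, -1.36813055e-04]), 'tool_pos': array([ 0.24616886, -0.51907251,  0.21309603]), 'ee_rot': array([ 9.75590439e-01,  2.19596175e-01, -1.78204054e-04, -8.84895369e-04]), 'contact_force': array([ 0.97216833, -0.39293979,  0.12196781]), 'wrist_torque': array([0.01839176, 0.02908583, 0.00477339]), 'gripper_width': 0.09171586092802377}
side {'fx': 434.39756820180673, 'fy': 434.39756820180673, 'cx': 257.8745056930181, 'cy': 193.34995961532107, 'k1': 0.015644374040404183, 'extrinsics': array([[-0.8508862 , -0.52522542,  0.01144306,  0.51004925],
       [ 0.41980892, -0.66668951,  0.61586165, -0.221683  ],
       [-0.31583722,  0.52883207,  0.78777121, -0.81244222],
       [ 0.        ,  0.        
[... 1879 characters left out ...]
 {'bbox': [161.0, 262.3, 171.6, 277.9], 'score': 0.67}, {'bbox': [212.1, 207.3, 232.2, 220.1], 'score': 0.65}, {'bbox': [248.5, 105.1, 278.0, 133.7], 'score': 0.62}]
stand [{'uv': [186.5, 170.8], 'score': 0.55}]
stand [{'bbox': [172.5, 158.6, 209.3, 183.4], 'score': 0.55}]
lid_rest [{'uv': [197.6, 243.4], 'score': 0.75}]
lid_rest [{'bbox': [183.9, 235.1, 210.6, 257.7], 'score': 0.72}]
photometer [{'uv': [347.4, 201.1], 'score': 0.78}, {'uv': [154.7, 129.6], 'score': 0.4}]
photometer [{'bbox': [286.0, 169.5, 427.8, 234.9], 'score': 0.83}]
beam_mid [{'uv': [352.1, 200.4], 'score': 0.73}, {'uv': [310.2, 258.6], 'score': 0.24}]
beam_mid [{'bbox': [283.1, 170.9, 425.4, 233.6], 'score': 0.55}]
1.3
```

View pics/top0.png

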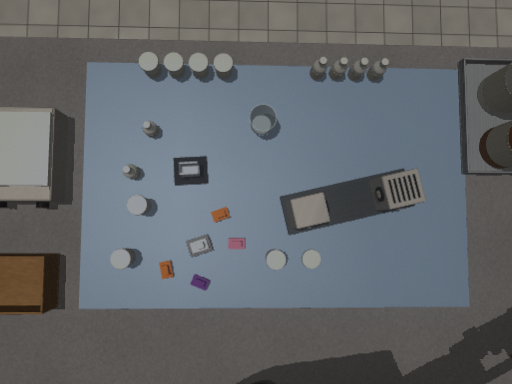

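View pics/side0.png

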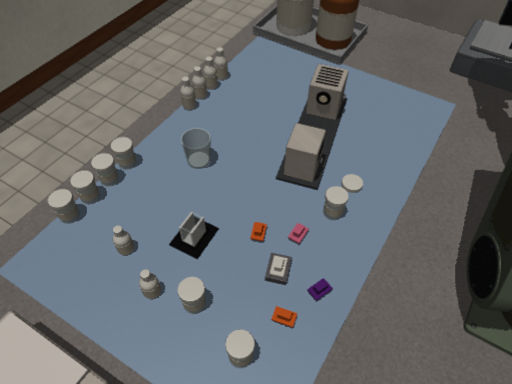

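Run:
```python
import cv2
t=cv2.imread('pics/top0.png');s=cv2.imread('pics/side0.png')
a=t[140:300,140:300];cv2.imwrite('pics/topz.png',cv2.resize(a,(600,600),interpolation=cv2.INTER_CUBIC))
a=s[200:340,160:345];cv2.imwrite('pics/sidez.png',cv2.resize(a,(740,560),interpolation=cv2.INTER_CUBIC))
```

```text
(no output)
```

View pics/topz.png

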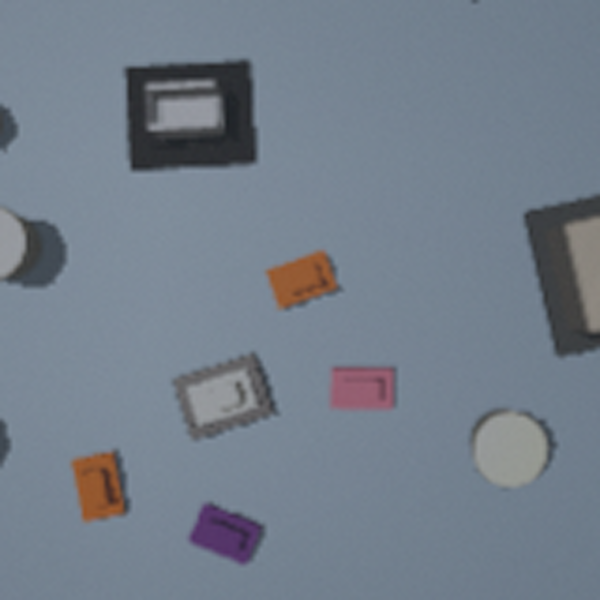

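View pics/sidez.png

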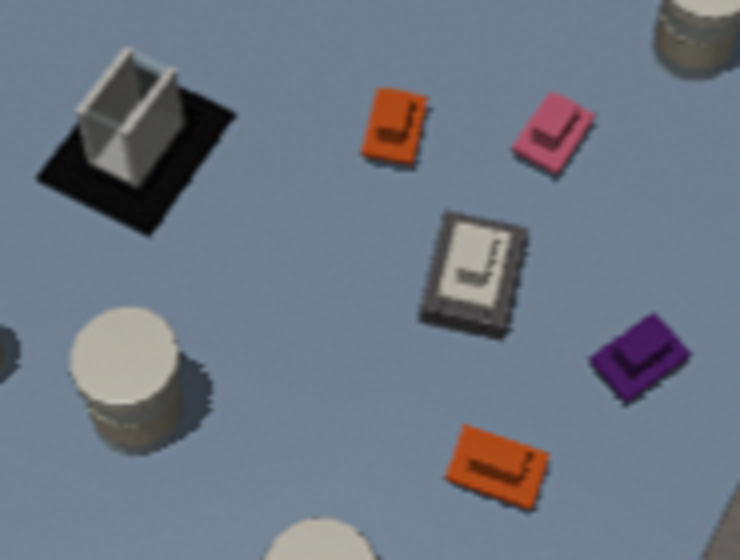

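The top view shows the cell on the black stand at about (189,170). The white lid sits in the grey rest at about (199,246), with orange, pink and purple look-alikes around it. The photometer runs from about (310,211) to (403,189). Next I'll measure them.

```bash
cat > h.py <<'E'
import numpy as np, cv2
from rig import readout, vision, order, finder
def unray(m,uv):
    uv=np.atleast_2d(np.float64(uv))
    K=np.array([[m['fx'],0,m['cx']],[0,m['fy'],m['cy']],[0,0,1.]])
    p=cv2.undistortPoints(uv[:,None],K,np.array([m['k1'],0,0,0]))[:,0]
    d=np.c_[p[:,0],-p[:,1],-np.ones(len(p))]
    E=m['extrinsics'];R=E[:3,:3];t=E[:3,3]
    return -R.T@t, d@R   # d scaled so depth*d
def onz(m,uv,z):
    c,d=unray(m,uv); return c+d*((z-c[2])/d[:,2])[:,None]
def tri(a,b):
    A=np.zeros((3,3));B=np.zeros(3);cs=[]
    for m,uv in(a,b):
        c,d=unray(m,uv);d=d[0]/np.linalg.norm(d[0]);P=np.eye(3)-np.outer(d,d);A+=P;B+=P@c;cs.append((c,P))
    x=np.linalg.solve(A,B); return x,[np.linalg.norm(P@(x-c)) for c,P in cs]
def proj(m,X):
    X=np.atleast_2d(X);E=m['extrinsics'];c=X@E[:3,:3].T+E[:3,3]
    s=np.c_[c[:,0],-c[:,1]]/-c[:,2:];r=(s**2).sum(1,keepdims=True);s=s*(1+m['k1']*r)
    return s*[m['fx'],m['fy']]+[m['cx'],m['cy']]
def cloud(m,d):
    h,w=d.shape;v,u=np.mgrid[:h,:w]
    c,dd=unray(m,np.c_[u.ravel(),v.ravel()]);P=c+dd*d.reshape(-1,1);P[d.ravel()==0]=np.nan
    return P.reshape(h,w,3)
E
cat > m.py <<'E'
from h import *
mt,ms=vision.camera_model('top'),vision.camera_model('side')
for n,m in(('top',mt),('side',ms)):
    P=cloud(m,np.load(f'pics/{n}0d.npy'));np.save(f'pics/{n}P.npy',P)
    z=P[...,2]; print(n,'bench z',np.nanmedian(z), 'noise')
    q=P.reshape(-1,3)
    # regions
    for nm,c,lo,hi,rad in(('cell',(0.60,0.20),.03,.07,.06),):pass
Pt=np.load('pics/topP.npy');Ps=np.load('pics/sideP.npy')
for nm,u,v in(('stand/cell',190,170),('lid',199,246),('pm1',310,211),('pm2',403,189),('bench',240,180),('bench',260,290),('bench',120,100),('bench',440,270)):print(nm,Pt[v,u].round(4))
for nm,u,v in(('cell',191,229),('lid',279,266),('pm1',305,140),('pm2',328,80),('bench',240,200),('bench',160,330),('bench',400,130)):print(nm,Ps[v,u].round(4))
print(tri((mt,[199.8,250.2]),(ms,[279.2,261.9])))
print(tri((mt,[197.6,243.4]),(ms,[276.7,268.8])),'rest')
print(tri((mt,[191.5,164.3]),(ms,[191,229.4])),'cell')
print(tri((mt,[186.5,170.8]),(ms,[195.8,237.6])),'stand')
print(tri((mt,[352.1,200.4]),(ms,[315.8,115.1])),'beam')
E
python3 m.py
```

```text
top bench z -0.0005792361808085733 noise
side bench z 0.0001793533697579397 noise
stand/cell [0.6304 0.2017 0.0083]
lid [0.4428 0.1743 0.036 ]
pm1 [ 0.5268 -0.0833  0.1027]
pm2 [ 0.5785 -0.2996  0.1051]
bench [ 6.071e-01  7.610e-02 -6.000e-04]
bench [ 0.3314  0.0246 -0.    ]
bench [ 0.8099  0.3832 -0.0023]
bench [ 3.799e-01 -4.361e-01  3.000e-04]
cell [0.645  0.1925 0.0077]
lid [0.4393 0.1837 0.0351]
pm1 [ 0.5289 -0.0774  0.1029]
pm2 [ 0.5766 -0.2869  0.106 ]
bench [0.6026 0.0704 0.0014]
bench [5.645e-01 3.918e-01 1.000e-04]
bench [ 0.3801 -0.3326  0.0023]
(array([0.43785008, 0.17459691, 0.0377136 ]), [np.float64(0.005553297149485011), np.float64(0.005553297149485064)])
(array([0.44660904, 0.17970518, 0.01055679]), [np.float64(0.0010555910355578766), np.float64(0.001055591035557754)]) rest
(array([0.64280352, 0.19674856, 0.01374157]), [np.float64(0.0014997828932482513), np.float64(0.0014997828932480607)]) cell
(array([0.62470157, 0.20799497, 0.0128632 ]), [np.float64(0.0035278223506539108), np.float64(0.0035278223506539225)]) stand
(array([ 0.55404564, -0.18726202,  0.07887903]), [np.float64(0.0013834232031020774), np.float64(0.0013834232031021809)]) beam
```

```bash
cat > m2.py <<'E'
from h import *
mt,ms=vision.camera_model('top'),vision.camera_model('side')
def rect(pts,lab):
    (c,s,a)=cv2.minAreaRect(pts[:,:2].astype(np.float32)*1000)
    print(lab,len(pts),np.round(c,1),np.round(s,1),round(a,1),'z',pts[:,2].mean().round(4))
ims={}
for n,m in(('top',mt),('side',ms)):
    im=cv2.imread(f'pics/{n}0.png');P=np.load(f'pics/{n}P.npy');g=im.max(2)
    hsv=cv2.cvtColor(im,cv2.COLOR_BGR2HSV)
    def near(c,r):return (np.hypot(P[...,0]-c[0],P[...,1]-c[1])<r)
    # stand: sub-pixel dark mask, upsampled
    K=8
    def up(mask_fn,roi,z,lab,size):
        x0,y0,x1,y1=roi
        a=cv2.resize(im[y0:y1,x0:x1],None,fx=K,fy=K,interpolation=cv2.INTER_CUBIC)
        mk=mask_fn(a).astype(np.uint8)
        cs,_=cv2.findContours(mk,cv2.RETR_EXTERNAL,cv2.CHAIN_APPROX_NONE)
        c=max(cs,key=cv2.contourArea)
        c=cv2.convexHull(c)[:,0]
        uv=(c+.5)/K-.5+[x0,y0]
        rect(onz(m,uv,z),n+' '+lab)
    if n=='top':
        up(lambda a:a.max(2)<85,(165,150,215,192),.004,'stand',0)
        up(lambda a:(a.min(2)>150),(180,232,218,262),.020,'plate',0)
        up(lambda a:(a[...,0].astype(int)-a[...,2]<12),(180,232,218,262),.016,'rest',0)
        up(lambda a:(a[...,0].astype(int)-a[...,2]<12),(275,165,435,240),.01,'pm',0)
    else:
        up(lambda a:a.max(2)<85,(165,218,222,262),.004,'stand',0)
        up(lambda a:(a.min(2)>150),(262,248,295,285),.020,'plate',0)
    for lab,c,r,lo,hi in(('stand plate',(.626,.205),.062,.0025,.0065),('cell hi',(.63,.2),.05,.045,.06),('cell rim',(.63,.2),.05,.05,.06),('plate',(.445,.177),.045,.017,.024),('rest+',(.445,.177),.05,.011,.045),('knob',(.445,.177),.045,.029,.045),('pm tops 1',(.53,-.08),.07,.09,.115),('pm tops 2',(.575,-.29),.07,.09,.115)):
        q=P[near(c,r)&(P[...,2]>lo)&(P[...,2]<hi)]
        if len(q)>3:rect(q,n+' d '+lab)
E
python3 m2.py
```

```text
top stand 30 [630.  201.1] [70.  84.1] 3.9 z 0.004
top plate 10 [435.3 190.4] [6.3 6.2] 69.6 z 0.02
top rest 31 [443.3 175.3] [42.2 57.2] 18.2 z 0.016
top pm 35 [ 557.7 -211.7] [101.  364.5] 13.1 z 0.01
top d stand plate 394 [620.6 205.4] [108.3 114.9] 30.8 z 0.0041
top d cell hi 112 [629.7 200.5] [29.8 44.1] 2.0 z 0.052
top d cell rim 95 [629.7 201.2] [29.5 43.5] 0.3 z 0.0528
top d plate 139 [442.1 176.6] [39.  53.2] 19.5 z 0.0192
top d rest+ 390 [442.3 175.9] [41.9 56.1] 18.3 z 0.0192
top d knob 59 [442.2 175.7] [13.8 23.5] 18.6 z 0.033
top d pm tops 1 1078 [529.1 -86.8] [70.  86.4] 12.9 z 0.1034
top d pm tops 2 1336 [ 579.1 -298.7] [79.7 94.1] 13.2 z 0.1031
side stand 29 [631.2 199.8] [71.7 88.2] 3.5 z 0.004
side plate 26 [444.7 175.8] [25.2 39.5] 17.4 z 0.02
side d stand plate 512 [622.3 207.5] [116.7 108.1] 40.9 z 0.0041
side d cell hi 216 [632.8 201.1] [31.7 46.1] 4.0 z 0.0515
side d cell rim 155 [632.8 201.1] [31.6 46.2] 4.4 z 0.053
side d plate 199 [444.3 176.9] [40.8 54.8] 16.3 z 0.0193
side d rest+ 564 [445.1 176.4] [41.8 57.3] 18.1 z 0.0196
side d knob 89 [445.2 176.1] [14.1 26.8] 17.9 z 0.0334
side d pm tops 1 980 [529.9 -82.2] [71.5 81.6] 12.7 z 0.1031
side d pm tops 2 911 [ 579.8 -298.4] [ 82.2 100.2] 13.4 z 0.103
```

```bash
cat > go.py <<'E'
import sys
from h import *
from scipy.spatial.transform import Rotation as Ro
def plan(x,y,z,yaw,n=1,frm=None):
    """mm, deg (direction of tool y mod 180) -> shift in tool axes from measured pose"""
    s=readout.state();R=Ro.from_quat(s['ee_rot']).as_matrix();p=np.array(s['tool_pos'])
    d=R.T@(np.array([x,y,z])/1000-p)
    cur=np.degrees(np.arctan2(R[1,1],R[0,1]));dy=(yaw-cur+90)%180-90
    print('t',s['time'],'tcp',(p*1000).round(1),'yaw',round(cur,2),'F',np.round(s['contact_force'],1),'w',round(s['gripper_width']*1000,1),'tilt',R[:,2].round(4))
    print('shift',d.round(4),'turn',round(-dy,2),'rows>=',max(np.linalg.norm(d)/.0625,abs(dy)/10.7))
if __name__=='__main__': plan(*map(float,sys.argv[1:5]))
E
python3 go.py 443.7 176 100 18.2
```

```text
t 1.3 tcp [ 246.4 -519.6  213.9] yaw -64.63 F [ 0.8 -0.4 -0.4] w 91.3 tilt [ 0.e+00 -1.e-04 -1.e+00]
shift [ 0.4763 -0.5439  0.1139] turn -82.83 rows>= 11.710744484793056
```

```bash
python3 -m crank '0.04 -0.045 0 -7;0.08 -0.09 0 -14;0.12 -0.136 0 -21;0.16 -0.181 0 -28;0.2 -0.227 0 -35;0.24 -0.272 0.0 -42;0.28 -0.318 0.02 -50;0.32 -0.363 0.04 -57;0.36 -0.409 0.06 -64;0.4 -0.454 0.08 -71;0.44 -0.5 0.1 -78;0.476 -0.544 0.114 -82.8' 0.6; python3 -m crank '0 0 0 0; 0 0 0 0'; python3 go.py 443.7 176 60 18.2
```

```text
time: 2.8
tool_pos: [0.4431, 0.1753, 0.1001]
ee_rot: [0.585, 0.811, 0.0, 0.0]
contact_force: [0.3, -0.7, 1.1]
gripper_width: 0.0548
time: 3.05
tool_pos: [0.4423, 0.1729, 0.1005]
ee_rot: [0.586, 0.81, -0.001, -0.0]
contact_force: [0.2, -1.2, 0.7]
gripper_width: 0.0548
t 3.05 tcp [442.3 172.9 100.5] yaw 18.19 F [ 0.2 -1.2  0.7] w 54.8 tilt [-8.e-04 -8.e-04 -1.e+00]
shift [0.0025 0.0023 0.0405] turn -0.01 rows>= 0.6507166419683069
```

Run:
```python
from h import *
for i in range(2):
  for n in('top','side'):
    p,d=vision.camera(n);s=readout.state();print((s['tool_pos']*1000).round(1))
    if i==0:
        cv2.imwrite(f'pics/{n}1.png',p[:,:,::-1]);np.save(f'pics/{n}1d.npy',d)
t=cv2.imread('pics/top1.png');s=cv2.imread('pics/side1.png')
a=cv2.resize(t[185:305,140:260],(480,480),interpolation=cv2.INTER_CUBIC);b=cv2.resize(s[180:300,220:340],(480,480)[:2],interpolation=cv2.INTER_CUBIC)
cv2.imwrite('pics/c1.png',cv2.resize(np.hstack([a,b]),(800,400)))
```

```text
[442.4 172.4 100.8]
[442.5 172.1 101. ]
[442.6 172.  101.1]
[442.7 172.  101.2]
```

View pics/c1.png

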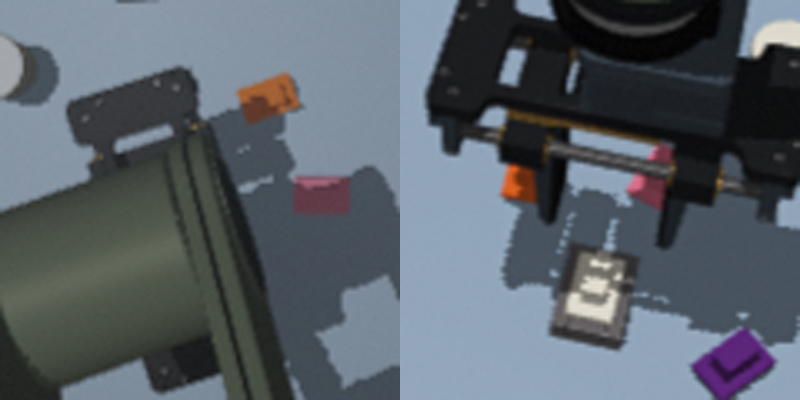

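```bash
python3 - <<'E'
from h import *
P=cloud(vision.camera_model('side'),np.load('pics/side1d.npy'))
im=cv2.imread('pics/side1.png')
for (u0,u1,v0,v1) in((255,275,225,250),(292,310,225,258)):
    q=P[v0:v1,u0:u1].reshape(-1,3);k=(q[:,2]>.095)&(q[:,2]<.112);q=q[k]*1000
    print(len(q),q.min(0).round(1),q.max(0).round(1),q.mean(0).round(1))
E
python3 go.py 443.7 176 60 18.2
```

```text
26 [463.9 167.9  98.2] [473.2 200.7 111.9] [468.3 190.9 106.1]
16 [402.3 176.3 101.8] [411.  179.7 111.6] [407.1 178.3 107.4]
t 3.25 tcp [442.7 172.  101.2] yaw 18.05 F [-0.3 -0.8  0.7] w 54.6 tilt [ 7.e-04  1.e-04 -1.e+00]
shift [0.0035 0.0021 0.0412] turn -0.15 rows>= 0.6618794648169886
```

```bash
python3 -m crank '0.0035 0.002 0.02 0;0.0035 0.002 0.041 0;0.0035 0.002 0.041 0;0.0035 0.002 0.041 0;0.0035 0.002 0.041 0'; python3 go.py 443.7 176 24 18.2;python3 -m crank '0 0 0 0;0 0 0 0;0 0 0 0;0 0 0 0'; python3 go.py 443.7 176 24 18.2
```

```text
time: 3.88
tool_pos: [0.4442, 0.1771, 0.0606]
ee_rot: [0.587, 0.81, 0.001, 0.001]
contact_force: [-0.1, -0.7, -0.4]
gripper_width: 0.0543
t 3.875 tcp [444.2 177.1  60.6] yaw 18.14 F [-0.1 -0.7 -0.4] w 54.3 tilt [ 1.9e-03  6.0e-04 -1.0e+00]
shift [-0.0009 -0.0009  0.0366] turn -0.06 rows>= 0.5857240718137988
time: 4.38
tool_pos: [0.4435, 0.1772, 0.0596]
ee_rot: [0.587, 0.81, -0.0, 0.0]
contact_force: [-0.3, 0.1, -0.2]
gripper_width: 0.0549
t 4.375 tcp [443.5 177.2  59.6] yaw 18.18 F [-0.3  0.1 -0.2] w 54.9 tilt [-1.e-04 -1.e-04 -1.e+00]
shift [-0.0012 -0.0001  0.0356] turn -0.02 rows>= 0.5702543248134685
```

```bash
python3 -m crank '-0.0006 0 0.02 0;-0.0006 0 0.036 0;-0.0006 0 0.036 0;-0.0006 0 0.036 0'
python3 - <<'E'
from h import *
for n in('top','side'):
    p,d=vision.camera(n);s=readout.state();print((s['tool_pos']*1000).round(1))
    cv2.imwrite(f'pics/{n}2.png',p[:,:,::-1])
s=cv2.imread('pics/side2.png')
cv2.imwrite('pics/c2.png',cv2.resize(s[220:300,230:330],(800,600)[:2],interpolation=cv2.INTER_CUBIC))
E
```

```text
time: 4.88
tool_pos: [0.4441, 0.1767, 0.024]
ee_rot: [0.587, 0.81, 0.0, 0.0]
contact_force: [-0.0, -0.5, -0.1]
gripper_width: 0.0546
[444.2 176.8  24.2]
[444.3 176.8  24.3]
```

View pics/c2.png

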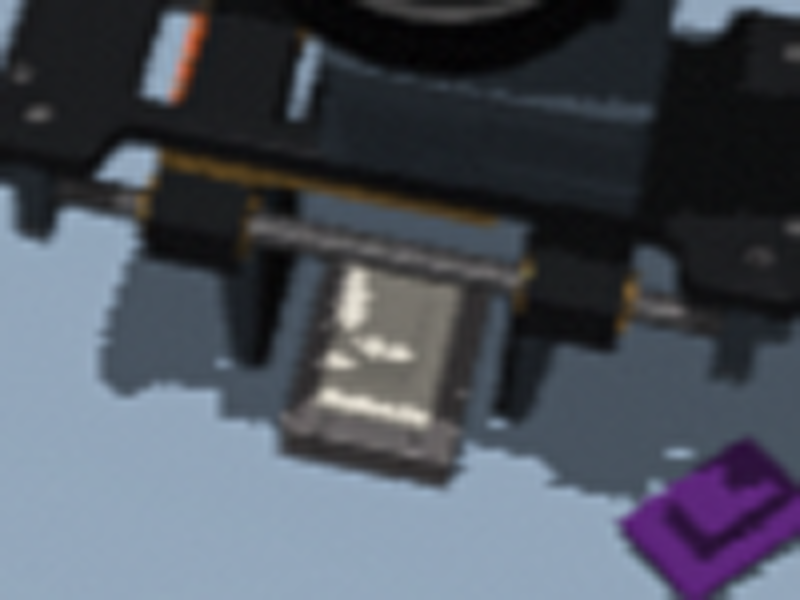

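The fingers straddle the knob in the middle of the crop, the left one at about (250,350) and the right one at about (515,400). I'll close on it gently.

```bash
python3 -m crank '0 0 0 0;0 0 0 0;0 0 0 0;0 0 0 0;0 0 0 0;0 0 0 0;0 0 0 0;0 0 0 0' 0 15; python3 go.py 443.7 176 24 18.2
```

```text
time: 5.98
tool_pos: [0.4438, 0.1766, 0.0237]
ee_rot: [0.587, 0.81, 0.0, 0.0]
contact_force: [-0.5, 0.9, 0.1]
gripper_width: 0.0137
t 5.975 tcp [443.8 176.6  23.7] yaw 18.17 F [-0.5  0.9  0.1] w 13.7 tilt [ 1.e-04 -1.e-04 -1.e+00]
shift [-0.0005 -0.0002 -0.0003] turn -0.03 rows>= 0.010867144784688676
```

```bash
python3 -m crank '0 0 -0.02 0;0 0 -0.05 0;0 0 -0.076 0;0 0 -0.076 0;0 0 -0.076 0'; python3 go.py 630.9 201.7 100 3.8
```

```text
time: 6.6
tool_pos: [0.443, 0.1763, 0.0988]
ee_rot: [0.587, 0.81, -0.001, -0.0]
contact_force: [-0.2, 0.1, 0.1]
gripper_width: 0.0135
t 6.6 tcp [443.  176.3  98.8] yaw 18.17 F [-0.2  0.1  0.1] w 13.5 tilt [-1.5e-03 -7.0e-04 -1.0e+00]
shift [-0.0345  0.1865 -0.0015] turn 14.37 rows>= 3.0339535306807877
```

```bash
python3 -m crank '-0.0085 0.046 0 3.6;-0.017 0.093 0 7.2;-0.026 0.139 0 10.8;-0.0345 0.1856 0 14.4;-0.0345 0.1856 0 14.4;-0.0345 0.1856 0 14.4;-0.0345 0.1856 0 14.4;-0.0345 0.1856 0 14.4'; python3 go.py 630.9 201.7 100 3.8
python3 - <<'E'
from h import *
for n in('top','side'):
    p,d=vision.camera(n);s=readout.state();print((s['tool_pos']*1000).round(1))
    cv2.imwrite(f'pics/{n}3.png',p[:,:,::-1]);np.save(f'pics/{n}3d.npy',d)
t=cv2.imread('pics/top3.png');s=cv2.imread('pics/side3.png')
a=cv2.resize(t[110:230,130:250],(480,480),interpolation=cv2.INTER_CUBIC);b=cv2.resize(s[150:270,130:250],(480,480)[:2],interpolation=cv2.INTER_CUBIC)
cv2.imwrite('pics/c3.png',cv2.resize(np.hstack([a,b]),(800,400)))
E
```

```text
time: 7.6
tool_pos: [0.6299, 0.2017, 0.0999]
ee_rot: [0.683, 0.73, -0.0, -0.0]
contact_force: [0.5, 1.0, -0.6]
gripper_width: 0.0138
t 7.6 tcp [629.9 201.7  99.9] yaw 3.8 F [ 0.5  1.  -0.6] w 13.8 tilt [-3.e-04 -2.e-04 -1.e+00]
shift [-0.      0.001  -0.0001] turn -0.0 rows>= 0.01634600422327877
[630.1 201.7 100. ]
[630.3 201.7 100.1]
```

View pics/c3.png

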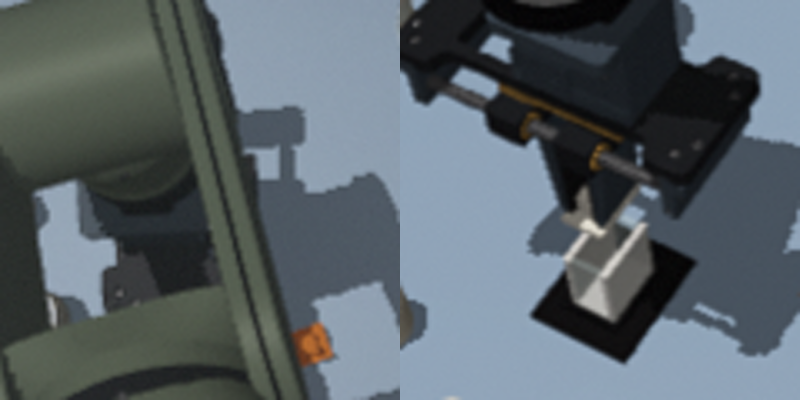

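Run:
```python
from h import *
s=cv2.imread('pics/side3.png')
m=vision.camera_model('side')
P=cloud(m,np.load('pics/side3d.npy'))
q=P[190:262,165:225].reshape(-1,3)
k=(q[:,2]>.078)&(q[:,2]<.1)
im=s[190:262,165:225].reshape(-1,3)
kk=k&(im.min(1)>110)
for r,c in zip(q[kk],im[kk]):print((r*1000).round(1),c)
u0,v0=165,190
cv2.imwrite('pics/c4.png',cv2.resize(s[190:262,165:235],(700,720)[:2],interpolation=cv2.INTER_CUBIC)[:600])
```

```text
[616.7 195.5  93.3] [134 126 119]
[616.9 198.4  93.3] [118 116 112]
[630.3 214.6  96.1] [127 135 139]
[629.2 213.1  95.1] [133 142 145]
[629.6 218.3  97.8] [131 140 144]
[629.2 216.2  95.5] [185 197 201]
[627.1 215.7  96.5] [203 215 220]
[625.5 214.6  96.4] [164 175 180]
[631.  219.9  95.4] [113 122 125]
[628.6 219.7  97. ] [174 185 189]
[627.6 218.2  95.9] [205 216 221]
[626.2 217.   95.6] [209 221 225]
[626.  214.7  92.9] [205 218 221]
[622.8 215.2  95.9] [166 177 181]
[628.6 220.2  94.3] [147 157 160]
[626.7 219.5  94.9] [184 196 200]
[624.6 219.   96. ] [197 209 213]
[623.6 217.5  94.9] [203 215 219]
[621.2 217.2  96.4] [203 215 219]
[617.9 217.9  99.7] [153 162 166]
[628.4 220.9  92. ] [119 119 118]
[624.8 221.8  95.8] [140 145 149]
[622.8 221.2  96.6] [145 154 157]
[621.8 219.7  95.6] [167 177 182]
[620.6 218.3  94.8] [192 204 208]
[618.2 218.1  96.4] [201 213 217]
[616.8 216.9  96.1] [198 209 214]
[616.2 214.9  94. ] [150 160 164]
[624.  220.6  91.6] [154 160 163]
[621.4 220.5  93.6] [121 128 131]
[618.5 220.8  96.2] [135 143 147]
[617.8 219.   94.5] [164 176 180]
[615.4 218.7  96. ] [158 168 172]
[616.8 214.8  90.1] [112 119 123]
```

View pics/c4.png

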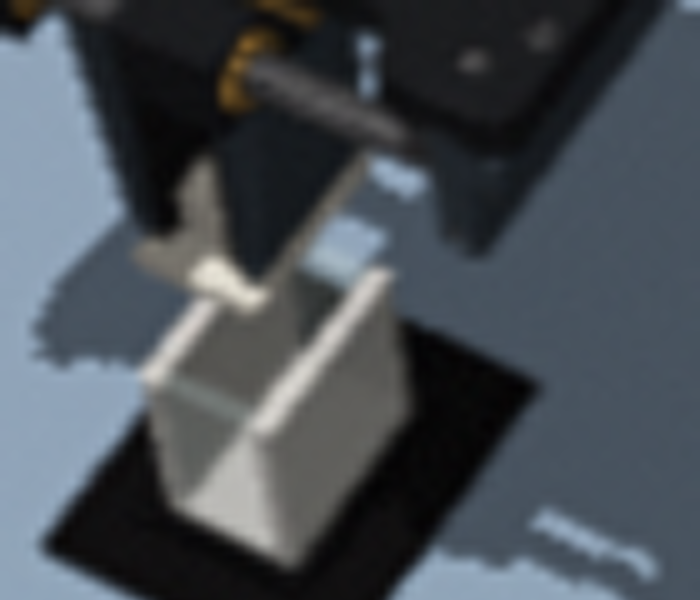

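```bash
cat > ov.py <<'E'
from h import *
import sys
def box(c,yaw,dx,dy,z0,z1):
    a=np.radians(yaw);X=np.array([np.cos(a),np.sin(a)]);Y=np.array([-X[1],X[0]])
    return [np.r_[np.array(c)+sx*dx/2*X+sy*dy/2*Y,z]/1000 for z in(z0,z1) for sx,sy in((-1,-1),(1,-1),(1,1),(-1,1))]
def draw(img,m,b,col,K,u0,v0):
    p=((proj(m,b)-[u0,v0]+.5)*K-.5)
    E=[(i,(i+1)%4) for i in range(4)]+[(4+i,4+(i+1)%4) for i in range(4)]+[(i,i+4) for i in range(4)]
    for i,j in E: cv2.line(img,tuple(np.round(p[i]).astype(int)),tuple(np.round(p[j]).astype(int)),col,1,cv2.LINE_AA)
E
python3 - <<'E'
from ov import *
m=vision.camera_model('side');s=cv2.imread('pics/side3.png');K=10;u0,v0=165,195
im=cv2.resize(s[v0:v0+60,u0:u0+70],None,fx=K,fy=K,interpolation=cv2.INTER_CUBIC)
draw(im,m,box((631.5,200.7),3.8,30,44,4,54),(0,0,255),K,u0,v0)
draw(im,m,box((631.5,201.2),3.8,27,41,92.3,96.3),(0,255,0),K,u0,v0)
cv2.imwrite('pics/c5.png',im)
E
```

```text
(no output)
```

View pics/c5.png

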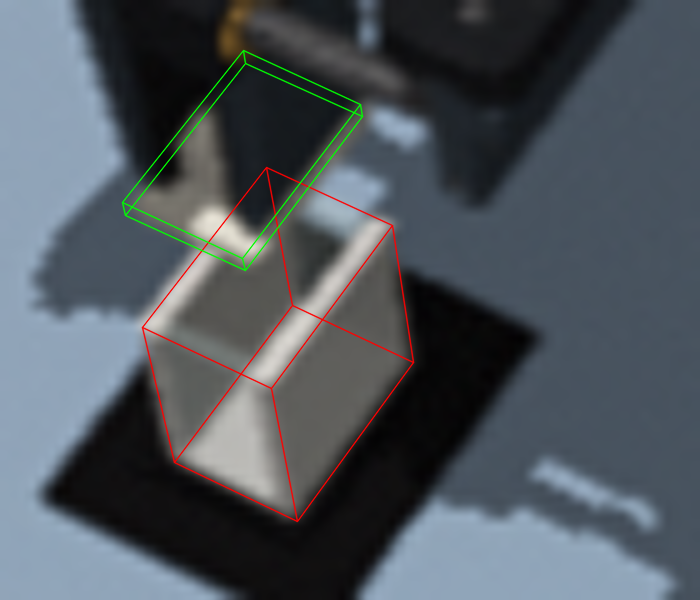

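```bash
cat > f.py <<'E'
from ov import *
m=vision.camera_model('side');s=cv2.imread('pics/side3.png');K=14;u0,v0=172,195
for k,(c,cc) in enumerate([((631.5,201.2),(631.5,200.7)),((630,199.7),(631.5,200.7))]):
    im=cv2.resize(s[v0:v0+40,u0:u0+32],None,fx=K,fy=K,interpolation=cv2.INTER_CUBIC)
    im=np.clip(im.astype(float)*1.2,0,255).astype(np.uint8)
    o=im.copy()
    draw(o,m,box(cc,3.8,30,44,4,54),(0,0,255),K,u0,v0)
    draw(o,m,box(c,3.8,27,41,92.3,96.3),(0,255,0),K,u0,v0)
    cv2.imwrite(f'pics/f{k}.png',o if k else np.hstack([im,o])[:,:])
a=cv2.imread('pics/f0.png');b=cv2.imread('pics/f1.png')
cv2.imwrite('pics/f2.png',cv2.resize(np.hstack([a[:,:448],b]),(800,500)))
E
python3 f.py
```

```text
(no output)
```

View pics/f2.png

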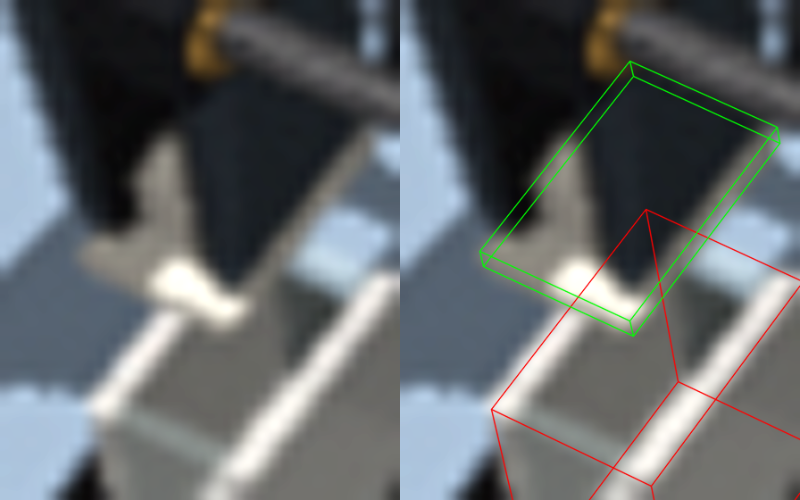

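```bash
python3 -m crank '0.0004 0.0015 0.01 0;0.0004 0.0015 0.026 0;0.0004 0.0015 0.026 0;0.0004 0.0015 0.026 0;0.0004 0.0015 0.026 0;0.0004 0.0015 0.026 0'
cat > look.py <<'E'
import sys
from ov import *
tag=sys.argv[1];u0,v0,w,h,K=map(int,sys.argv[2:7]);cz=float(sys.argv[7]);lid=(float(sys.argv[8]),float(sys.argv[9]));cell=(float(sys.argv[10]),float(sys.argv[11]))
m=vision.camera_model('side');p,d=vision.camera('side');s=p[:,:,::-1].copy();cv2.imwrite(f'pics/s_{tag}.png',s);np.save(f'pics/s_{tag}.npy',d)
st=readout.state();print((st['tool_pos']*1000).round(1),st['contact_force'].round(1),st['gripper_width'])
a=cv2.resize(s[v0:v0+h,u0:u0+w],None,fx=K,fy=K,interpolation=cv2.INTER_CUBIC);o=a.copy()
draw(o,m,box(cell,3.8,30,44,4,54),(0,0,255),K,u0,v0);draw(o,m,box(lid,3.8,27,41,cz,cz+4),(0,255,0),K,u0,v0)
cv2.imwrite(f'pics/v_{tag}.png',np.hstack([a,o]))
E
python3 look.py a 172 198 38 48 10 66.3 631.5 200.7 631.5 200.7
```

```text
time: 8.45
tool_pos: [0.6325, 0.2022, 0.0741]
ee_rot: [0.683, 0.73, 0.0, 0.0]
contact_force: [-0.3, -0.4, -1.0]
gripper_width: 0.0135
[632.5 202.2  74. ] [-0.5  0.4 -0.6] 0.01393366808388584
```

View pics/v_a.png

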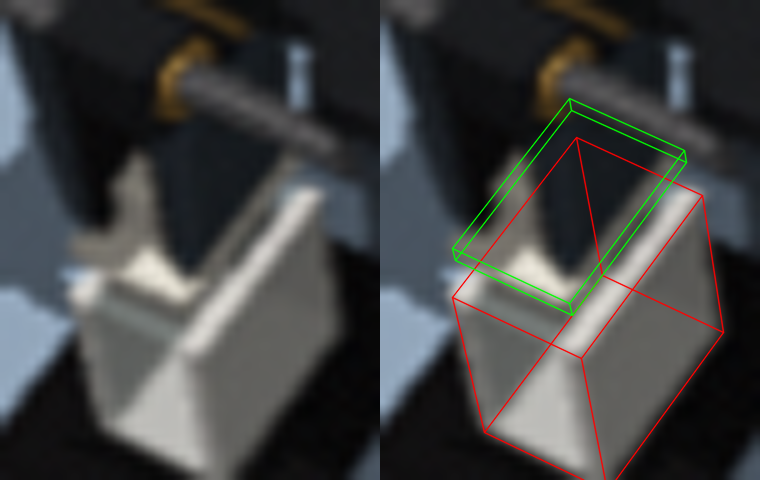

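```bash
python3 -m crank '0.0004 0 0.003 0;0.0004 0 0.005 0;0.0004 0 0.005 0;0.0004 0 0.005 0'; python3 look.py b 172 198 38 48 10 61.3 631.9 201 631.9 201
```

```text
time: 9.0
tool_pos: [0.6323, 0.2026, 0.0686]
ee_rot: [0.683, 0.73, -0.0, 0.0]
contact_force: [0.3, 0.2, 0.4]
gripper_width: 0.014
[632.3 202.6  68.7] [-0.5  0.1  0.3] 0.013765462592814522
```

View pics/v_b.png

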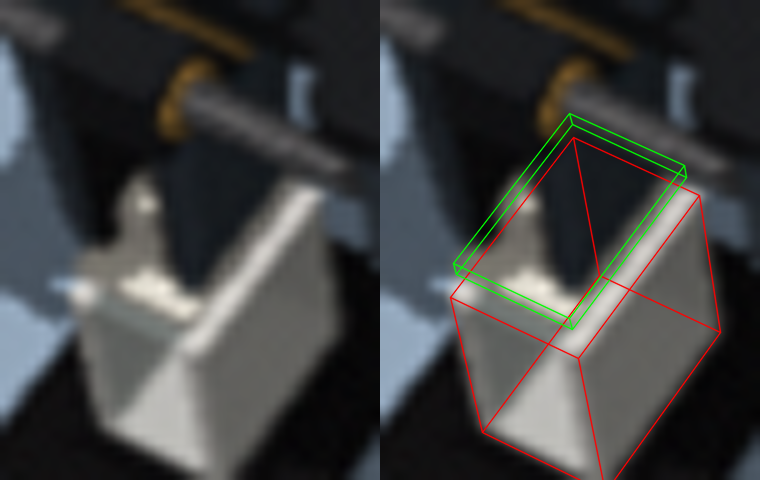

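```bash
python3 -m crank '0 0 0.002 0;0 0 0.003 0;0 0 0.003 0'; python3 -m crank '0 0 0.002 0;0 0 0.003 0;0 0 0.003 0'; python3 look.py c 172 198 38 48 10 55.3 632 201 632 201
```

```text
time: 9.43
tool_pos: [0.6322, 0.2025, 0.0655]
ee_rot: [0.683, 0.73, -0.0, -0.0]
contact_force: [-0.2, 0.2, 0.1]
gripper_width: 0.014
time: 9.8
tool_pos: [0.6322, 0.2025, 0.0625]
ee_rot: [0.683, 0.73, -0.0, -0.0]
contact_force: [-0.1, -0.0, 0.6]
gripper_width: 0.0134
[632.2 202.6  62.6] [ 0.3  0.4 -0.1] 0.014171828429174884
```

View pics/v_c.png

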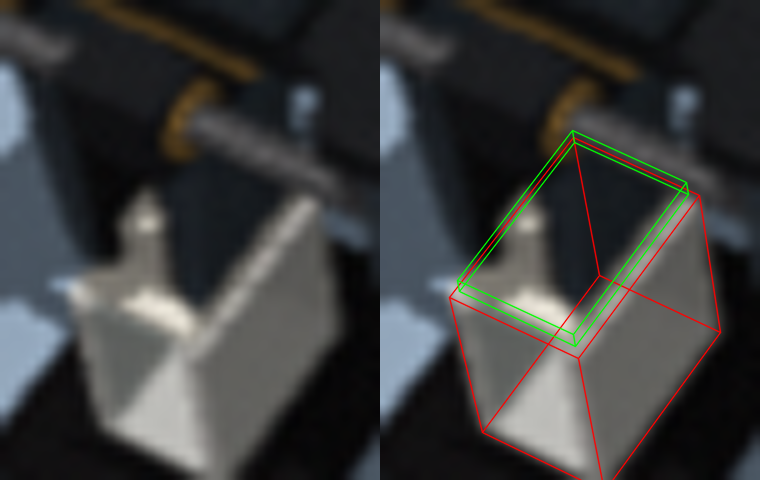

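```bash
python3 -m crank '0 0 0.001 0;0 0 0.001 0';python3 -m crank '0 0 0.001 0;0 0 0.001 0;0 0 0.001 0'; python3 look.py d 172 198 38 48 10 54 632 201 632 201
```

```text
time: 10.1
tool_pos: [0.6324, 0.2026, 0.0618]
ee_rot: [0.683, 0.73, 0.0, 0.0]
contact_force: [-0.4, 1.2, 0.1]
gripper_width: 0.014
time: 10.48
tool_pos: [0.6324, 0.2026, 0.0617]
ee_rot: [0.683, 0.73, 0.0, 0.0]
contact_force: [-1.7, -1.2, 4.7]
gripper_width: 0.0141
[632.4 202.6  61.7] [-2.  -0.2  5.2] 0.013980577849388278
```

View pics/v_d.png

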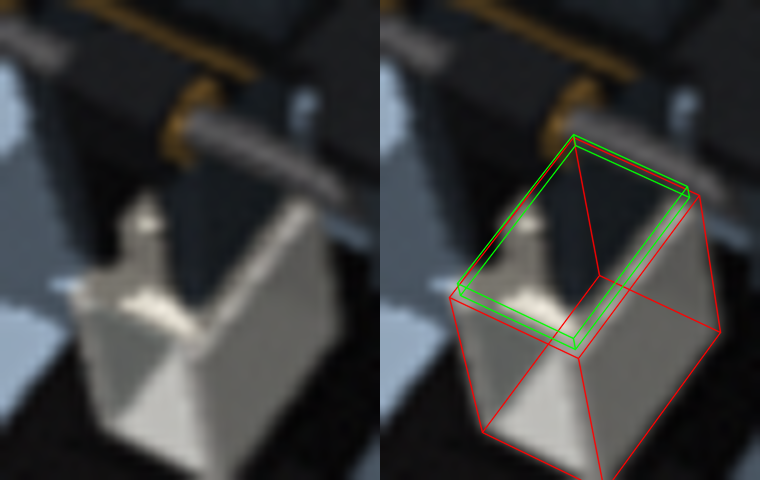

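Contact came at TCP z 61.7 mm, which matches the predicted 38 mm rise, with 5 N of push. The lid is seated, so I'll release it and look.

```bash
python3 -m crank '0 0 -0.0015 0;0 0 -0.0015 0;0 0 -0.0015 0;0 0 -0.0015 0;0 0 -0.0015 0;0 0 -0.0015 0' 0.6 15; python3 -m crank '0 0 -0.02 0;0 0 -0.05 0;0 0 -0.08 0;0 0 -0.08 0;0 0 -0.08 0;0 0 -0.08 0'; python3 look.py e 172 198 38 48 10 54 632 201 632 201
```

```text
time: 11.28
tool_pos: [0.6322, 0.2026, 0.0621]
ee_rot: [0.683, 0.73, -0.0, 0.0]
contact_force: [-0.3, 0.0, -0.1]
gripper_width: 0.0545
time: 12.02
tool_pos: [0.6314, 0.2023, 0.1405]
ee_rot: [0.683, 0.73, -0.001, -0.001]
contact_force: [-0.0, 0.1, 0.1]
gripper_width: 0.0544
[631.5 202.4 140.6] [-0.3  0.4 -0.3] 0.05448328936863075
```

View pics/v_e.png

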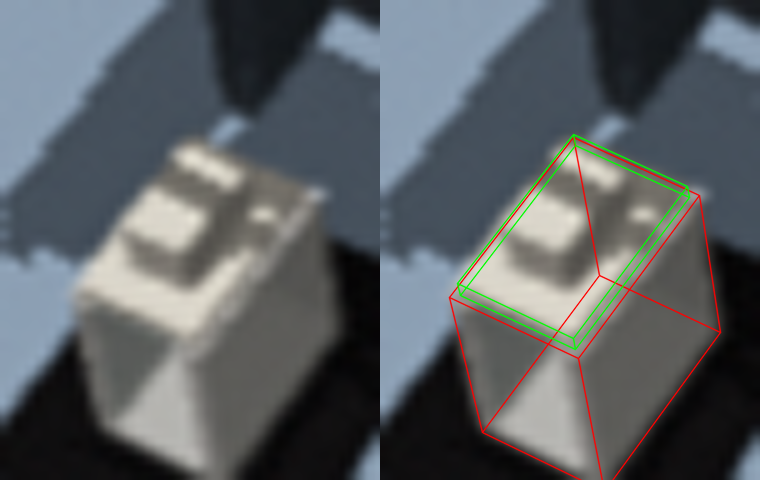

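The lid sits flat and evenly on the cell: plate level, knob in the middle at about (165,220) in the crop. I'll go down round the frosted faces.

```bash
python3 -m crank '-0.001 0 0.03 0;-0.001 0 0.06 0;-0.001 0 0.09 0;-0.001 0 0.112 0;-0.001 0 0.126 0;-0.001 0 0.126 0;-0.001 0 0.126 0;-0.001 0 0.126 0'; python3 look.py g 172 198 38 48 10 54 632 201 632 201; python3 go.py 631.5 201 15 3.8
```

```text
time: 13.08
tool_pos: [0.633, 0.2018, 0.0173]
ee_rot: [0.683, 0.73, 0.001, 0.001]
contact_force: [-0.6, -0.0, 0.5]
gripper_width: 0.0548
[632.9 201.8  17.2] [ 0.4  0.3 -0.3] 0.0549014969366678
t 13.125 tcp [632.9 201.8  17.2] yaw 3.77 F [ 0.4  0.3 -0.3] w 54.9 tilt [ 1.8e-03  5.0e-04 -1.0e+00]
shift [-0.0007 -0.0015  0.0022] turn -0.03 rows>= 0.04335216615206632
```

View pics/v_g.png

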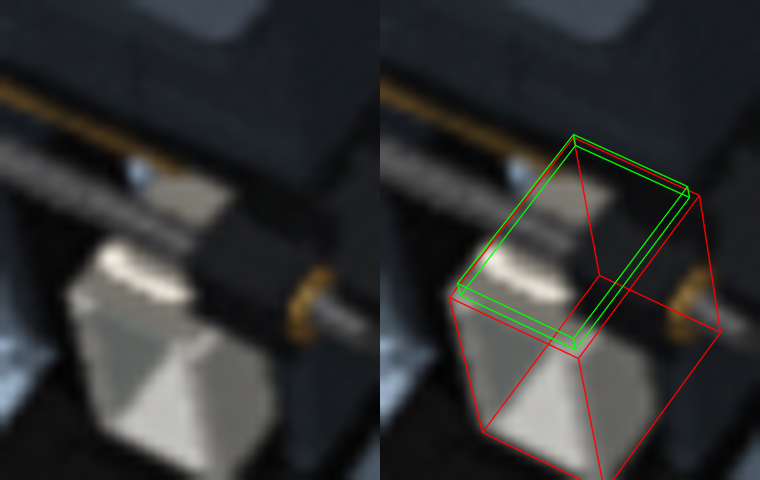

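```bash
python3 -m crank '-0.0005 -0.001 0.001 0;-0.0005 -0.001 0.001 0;-0.0005 -0.001 0.001 0;-0.0005 -0.001 0.001 0;-0.0005 -0.001 0.001 0;-0.0005 -0.001 0.001 0;-0.0005 -0.001 0.001 0;-0.0005 -0.001 0.001 0' 0 25; python3 go.py 631.5 201 15 3.8
```

```text
time: 14.12
tool_pos: [0.6316, 0.201, 0.0153]
ee_rot: [0.683, 0.73, 0.0, 0.0]
contact_force: [1.8, 0.2, 0.8]
gripper_width: 0.03
t 14.125 tcp [631.6 201.   15.3] yaw 3.77 F [1.8 0.2 0.8] w 30.0 tilt [ 5.e-04 -0.e+00 -1.e+00]
shift [-0.     -0.0001  0.0003] turn -0.03 rows>= 0.00433620349926735
```

```bash
cat > pm.py <<'E'
from ov import *
import sys
ct=tuple(map(float,sys.argv[1:3]));cs=tuple(map(float,sys.argv[3:5]));yaw=float(sys.argv[5])
for n,c,(u0,v0,w,h,K) in(('top',ct,(278,165,155,72,5)),('side',cs,(270,60,85,135,5))):
    m=vision.camera_model(n);s=cv2.imread(f'pics/{n}0.png')
    a=cv2.resize(s[v0:v0+h,u0:u0+w],None,fx=K,fy=K,interpolation=cv2.INTER_CUBIC)
    Y=np.array([-np.sin(np.radians(yaw)),np.cos(np.radians(yaw))]);c=np.array(c)
    o=a.copy()
    draw(o,m,box(c+Y*0,yaw,100,330,0,10),(0,255,255),K,u0,v0)
    draw(o,m,box(c-Y*115,yaw,80,90,10,105),(0,0,255),K,u0,v0)
    draw(o,m,box(c+Y*110,yaw,70,80,10,105),(0,255,0),K,u0,v0)
    cv2.imwrite(f'pics/pm_{n}.png',np.vstack([a,o])[:720] if n=='top' else np.hstack([a,o])[:600])
E
python3 pm.py 553 -189 554.5 -187 13.1; python3 -c "
import cv2
a=cv2.imread('pics/pm_top.png');print(a.shape);cv2.imwrite('pics/pm_top.png',a[360:])"
```

```text
(720, 775, 3)
```

View pics/pm_top.png

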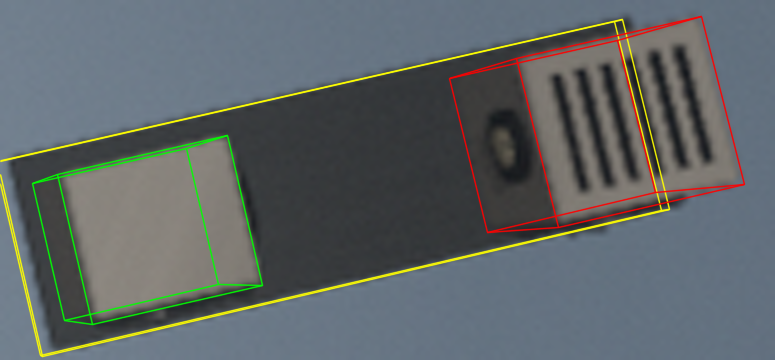

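View pics/pm_side.png

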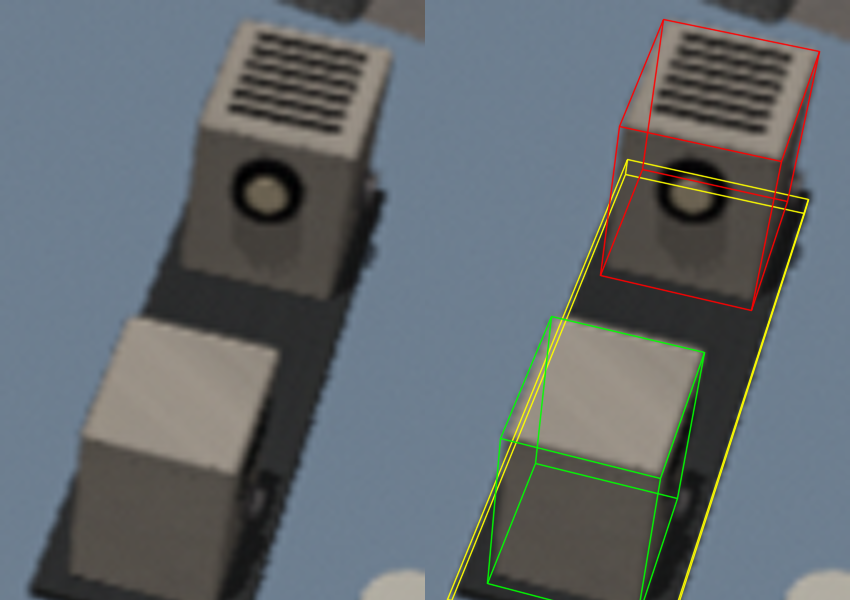

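```bash
python3 -m crank '0 0 -0.01 0;0 0 -0.025 0;0 0 -0.05 0;0 0 -0.08 0;0 0 -0.11 0;0 0 -0.135 0;0 0 -0.145 0;0 0 -0.145 0;0 0 -0.145 0'; python3 look.py h 165 140 60 60 6 54 632 201 632 201; python3 go.py 553.8 -188.4 160 13.1
```

```text
time: 15.25
tool_pos: [0.6305, 0.2008, 0.1589]
ee_rot: [0.683, 0.73, -0.001, -0.001]
contact_force: [1.1, -0.1, -2.0]
gripper_width: 0.03
[630.5 200.8 158.7] [ 0.  -0.2 -2.1] 0.03009601460392323
t 15.3 tcp [630.5 200.8 158.7] yaw 3.77 F [ 0.  -0.2 -2.1] w 30.1 tilt [-2.7e-03 -9.0e-04 -1.0e+00]
shift [-0.3833 -0.1022 -0.0007] turn -9.33 rows>= 6.347394012147336
```

View pics/v_h.png

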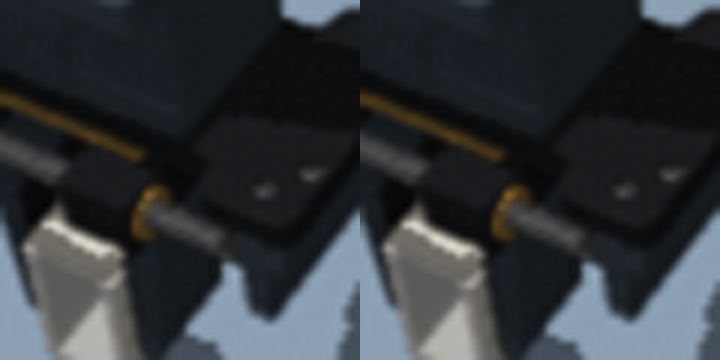

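```bash
python3 -m crank '-0.015 -0.004 0 -0.4;-0.05 -0.013 0 -1.2;-0.095 -0.025 0 -2.3;-0.145 -0.039 0 -3.5;-0.195 -0.052 0 -4.7;-0.245 -0.065 0 -6;-0.295 -0.079 0 -7.2;-0.335 -0.089 0 -8.2;-0.363 -0.097 0 -8.9;-0.378 -0.101 0 -9.2;-0.3833 -0.1022 0 -9.3;-0.3833 -0.1022 0 -9.3'; python3 -m crank '0 0 0 0;0 0 0 0;0 0 0 0;0 0 0 0;0 0 0 0;0 0 0 0';python3 go.py 553.8 -188.4 160 13.1
```

```text
time: 16.8
tool_pos: [0.5546, -0.1877, 0.16]
ee_rot: [0.622, 0.783, 0.0, -0.0]
contact_force: [-0.2, 0.7, -2.1]
gripper_width: 0.0298
time: 17.55
tool_pos: [0.5546, -0.1882, 0.1602]
ee_rot: [0.622, 0.783, -0.0, 0.0]
contact_force: [0.6, -0.2, -1.3]
gripper_width: 0.0301
t 17.55 tcp [ 554.6 -188.2  160.2] yaw 13.07 F [ 0.6 -0.2 -1.3] w 30.1 tilt [ 0.e+00 -1.e-04 -1.e+00]
shift [-0.     -0.0008  0.0002] turn -0.03 rows>= 0.01322841107825152
```

```bash
python3 -m crank '0 -0.0008 0.015 0;0 -0.0008 0.035 0;0 -0.0008 0.055 0;0 -0.0008 0.075 0;0 -0.0008 0.09 0;0 -0.0008 0.099 0;0 -0.0008 0.099 0;0 -0.0008 0.099 0;0 -0.0008 0.099 0;0 -0.0008 0.099 0'; python3 go.py 553.8 -188.4 61.3 13.1
cat > fin.py <<'E'
import sys
from ov import *
tag=sys.argv[1];c=np.array([float(sys.argv[2]),float(sys.argv[3])]);yaw=float(sys.argv[4]);z0=float(sys.argv[5])
Y=np.array([-np.sin(np.radians(yaw)),np.cos(np.radians(yaw))])
m=vision.camera_model('side')
ps=[]
for i in range(1):
    p,d=vision.camera('side');s=p[:,:,::-1].copy();st=readout.state();print((st['tool_pos']*1000).round(1),st['contact_force'].round(1))
cv2.imwrite(f'pics/fs_{tag}.png',s)
u0,v0,w,h,K=285,75,70,85,7
b=np.array([553.4,-187.7])
a=cv2.resize(s[v0:v0+h,u0:u0+w],None,fx=K,fy=K,interpolation=cv2.INTER_CUBIC);o=a.copy()
draw(o,m,box(c,yaw,30,44,z0,z0+50),(0,0,255),K,u0,v0)
draw(o,m,box(c,yaw,27,41,z0+50,z0+54),(0,255,0),K,u0,v0)
draw(o,m,box(b-Y*115,yaw,80,90,10,105),(0,255,255),K,u0,v0)
draw(o,m,box(b+Y*110,yaw,70,80,10,105),(0,255,255),K,u0,v0)
cv2.imwrite(f'pics/fv_{tag}.png',cv2.resize(np.hstack([a,o]),(800,486)))
p,d=vision.camera('top');cv2.imwrite(f'pics/ft_{tag}.png',cv2.resize(p[140:260,270:440,::-1],None,fx=4,fy=4,interpolation=cv2.INTER_CUBIC))
E
python3 fin.py a 553.4 -187.7 13.1 50
```

```text
time: 18.8
tool_pos: [0.5541, -0.1884, 0.0617]
ee_rot: [0.622, 0.783, 0.0, 0.0]
contact_force: [-0.0, 0.5, -2.0]
gripper_width: 0.0302
t 18.8 tcp [ 554.1 -188.4   61.7] yaw 13.07 F [-0.   0.5 -2. ] w 30.2 tilt [ 9.e-04 -4.e-04 -1.e+00]
shift [ 0.0001 -0.0002  0.0004] turn -0.03 rows>= 0.00722679824855612
[ 554.  -188.4   61.6] [-0.5  0.4 -2.2]
```

View pics/fv_a.png

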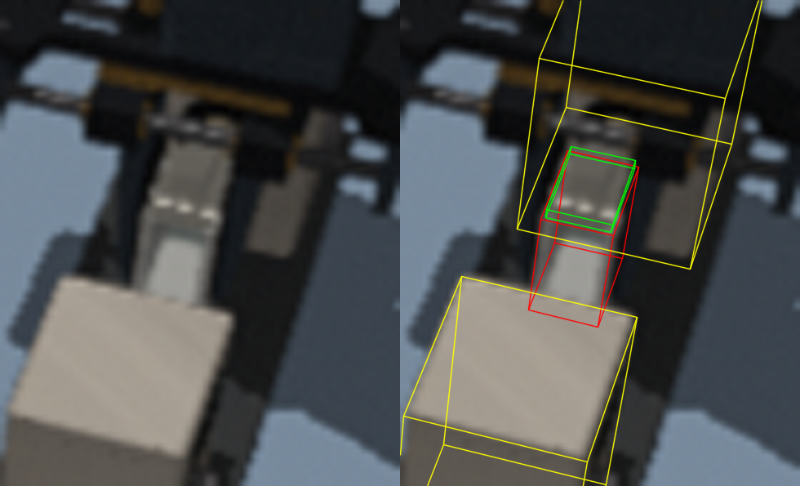

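View pics/ft_a.png

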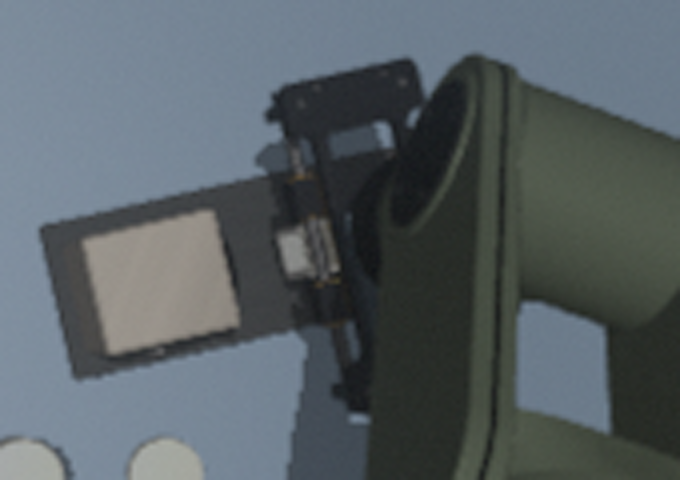

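Run:
```python
from ov import *
s=cv2.imread('pics/fs_a.png');m=vision.camera_model('side');u0,v0,w,h,K=304,95,28,40,14
a=cv2.resize(s[v0:v0+h,u0:u0+w],None,fx=K,fy=K,interpolation=cv2.INTER_CUBIC);a=np.clip(a*1.5,0,255).astype(np.uint8)
o=a.copy();c=(552.6,-188.2)
draw(o,m,box(c,13.1,30,44,50,100),(0,0,255),K,u0,v0);draw(o,m,box(c,13.1,27,41,100,104),(0,255,0),K,u0,v0);draw(o,m,box(c,13.1,14,24,104,118),(255,0,0),K,u0,v0)
cv2.imwrite('pics/z.png',np.hstack([a,o]))
```

```text
(no output)
```

View pics/z.png

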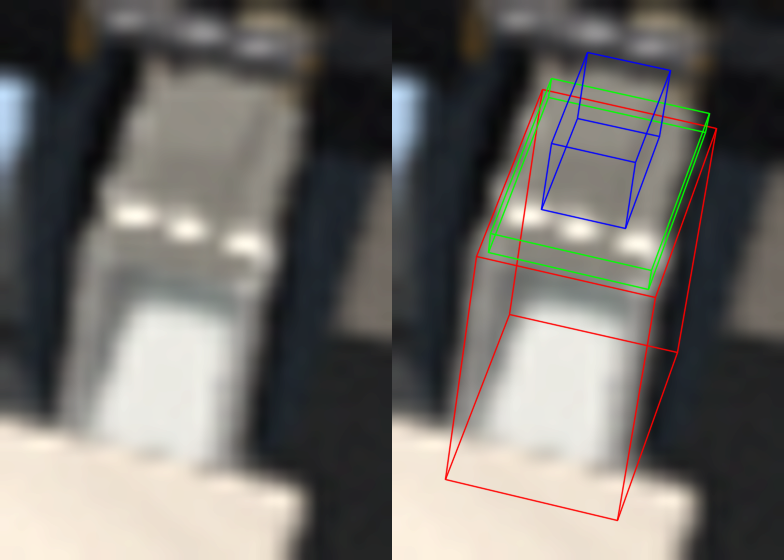

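```bash
python3 - <<'E'
from h import *
a=np.radians(13.1);X=np.array([np.cos(a),np.sin(a)]);Y=np.array([-X[1],X[0]])
for n in('side','top'):
    m=vision.camera_model(n);acc=[]
    for i in range(4):
        p,d=vision.camera(n);acc.append(d)
    acc=np.array(acc);print('depth noise',np.median(acc.std(0)))
    d=np.median(acc,0);np.save(f'pics/{n}Fd.npy',d);cv2.imwrite(f'pics/{n}F.png',p[:,:,::-1])
    P=cloud(m,d);im=p.min(2)
    uv=[(312,120),(314,110),(317,106),(315,104),(313,122),(318,123),(315,118)] if n=='side' else []
    for u,v in uv: print((u,v),(P[v,u]*1000).round(1),p[v,u])
    q=P.reshape(-1,3)*1000;col=p.reshape(-1,3)
    b=np.array([553.4,-188.4]);r=(q[:,:2]-b);lx=r@X;ly=r@Y
    k=(abs(lx)<18)&(abs(ly)<26)&(col.min(1)>90)&(q[:,2]>45)&(q[:,2]<122)
    for z0,z1 in((55,97),(97,102),(102,108),(108,114),(114,122)):
        kk=k&(q[:,2]>=z0)&(q[:,2]<z1)
        if kk.sum()>3:print(n,z0,z1,kk.sum(),'x',np.percentile(lx[kk],[2,50,98]).round(1),'y',np.percentile(ly[kk],[2,50,98]).round(1),'z',np.percentile(q[kk,2],[5,50,95]).round(1))
    for nm,yy,s in(('lamp',-115,-1),('det',110,1)):
        k=(abs(lx)<30)&(abs(ly-yy)<60)&(q[:,2]>98)&(q[:,2]<112)&(col.min(1)>90)
        if k.sum()>3:print(n,nm,k.sum(),'z',np.median(q[k,2]).round(1),'x',np.percentile(lx[k],[1,99]).round(1),'y',np.percentile(ly[k],[.5,99.5]).round(1))
E
python3 go.py 553.8 -188.4 61.3 13.1
```

```text
depth noise 0.0014026582
(312, 120) [ 554.7 -165.9   79.7] [120 121 117]
(314, 110) [ 556.2 -172.8  104.3] [162 158 148]
(317, 106) [ 551.3 -175.   116.7] [90 87 81]
(315, 104) [ 557.8 -177.7  117.6] [98 95 88]
(313, 122) [ 551.3 -165.3   75.6] [157 157 153]
(318, 123) [ 540.2 -169.3   74.8] [156 156 151]
(315, 118) [ 547.8 -165.2   89.7] [156 156 151]
side 55 97 117 x [-14.2  -2.7  11.8] y [20.7 22.2 23.9] z [62.  76.4 93.4]
side 97 102 7 x [-14.4 -12.9  12.8] y [14.5 20.7 23.3] z [ 98.6 100.2 100.6]
side 102 108 37 x [-12.1   5.6  12.3] y [-11.3  13.7  20.7] z [102.6 103.7 105.9]
side det 732 z 104.5 x [-29.3  29.5] y [ 69.5 147.1]
depth noise 0.001383668
top 55 97 52 x [-11.9  -0.5  11.3] y [21.9 22.3 22.8] z [56.7 77.3 94.9]
top 97 102 5 x [-4.8 -0.5  6.5] y [22.  22.1 22.9] z [ 98.5  99.2 101.1]
top 102 108 4 x [-15.1  -1.   11.2] y [ 9.2  9.7 21.4] z [102.7 103.1 104.1]
top det 906 z 103.7 x [-29.3  29.4] y [ 69.1 147.1]
t 19.3 tcp [ 553.8 -188.4   61.2] yaw 13.07 F [ 0.1 -0.3 -1.8] w 29.7 tilt [ 0.e+00 -1.e-04 -1.e+00]
shift [-0.     -0.     -0.0001] turn -0.03 rows>= 0.0029744794343616516
```

Run:
```python
from h import *
a=np.radians(13.1);X=np.array([np.cos(a),np.sin(a)]);Y=np.array([-X[1],X[0]]);b=np.array([553.4,-188.4])
for n in('side','top'):
    m=vision.camera_model(n)
    for f in('0d','Fd'):
        q=cloud(m,np.load(f'pics/{n}{f}.npy')).reshape(-1,3)*1000;r=q[:,:2]-b;lx=r@X;ly=r@Y
        for nm,yy in(('lamp',-115),('det',110)):
            if nm=='lamp' and f=='Fd':continue
            k=(abs(lx)<60)&(abs(ly-yy)<65)&(q[:,2]>100)&(q[:,2]<112)
            print(n,f,nm,k.sum(),'x',np.percentile(lx[k],[1.5,98.5]).round(1),lx[k].mean().round(2),'y',np.percentile(ly[k],[1,99]).round(1))
```

```text
side 0d lamp 781 x [-38.8  40.1] 0.3 y [-160.1  -70.7]
side 0d det 853 x [-32.2  34.9] 1.19 y [ 69.6 148.2]
side Fd det 859 x [-32.1  35. ] 1.12 y [ 70.5 147.2]
top 0d lamp 1235 x [-38.5  38.1] -0.31 y [-158.6  -73.4]
top 0d det 1029 x [-34.1  32.9] -0.67 y [ 69.  146.5]
top Fd det 1045 x [-34.2  32.7] -0.74 y [ 69.1 146.5]
```

The windows stand at ±22 mm about the middle, and the lid plate is at z ≈ 104 mm as expected. I'll trim by under 1 mm towards the mean of the two cameras, then do a last check.

```bash
python3 -m crank '-0.0007 0.0008 0 0;-0.0007 0.0008 0 0;-0.0007 0.0008 0 0;-0.0007 0.0008 0 0;-0.0007 0.0008 0 0;-0.0007 0.0008 0 0;-0.0007 0.0008 0 0;-0.0007 0.0008 0 0'; python3 fin.py b 553.4 -188.2 13.1 50; python3 go.py 553.8 -188.4 61.3 13.1
python3 - <<'E'
from h import *
cv2.imwrite('pics/last.png',vision.camera('side')[0][:,:,::-1])
E
```

```text
time: 20.3
tool_pos: [0.5547, -0.1889, 0.0612]
ee_rot: [0.622, 0.783, -0.0, 0.0]
contact_force: [0.4, -0.1, -1.2]
gripper_width: 0.0298
[ 554.7 -188.9   61.2] [ 0.4  0.1 -2.8]
t 20.4 tcp [ 554.7 -188.8   61.2] yaw 13.07 F [-0.5  0.4 -1.2] w 30.4 tilt [ 0.e+00 -1.e-04 -1.e+00]
shift [ 0.0006 -0.0008 -0.0001] turn -0.03 rows>= 0.01668018482805719
```

View pics/last.png

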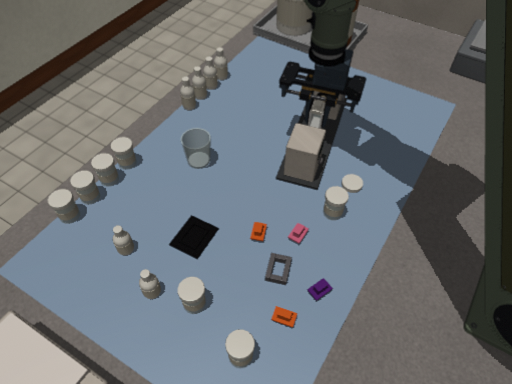

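The last picture shows the stand (195,237) and rest (279,268) empty, the lidded cell in the gripper between the housings at about (316,115), and every bystander in place. I'll hand in.

```bash
python3 -c "
from rig import order
print(order.hand_in())"
```

```text
the job is handed in; nothing more can be done
None
```

The job is handed in at about 20.5 s of the 58 s allowed. The lidded cell is held in the photometer's light path by the gripper alone, and the hand-in gives no verdict.

**Lid:** I took the white lid by its knob and lowered it into the cell. It met the rim at the predicted height (a 38 mm rise from the rest) with about 5 N of push. After release, the side picture showed it flat and even on the cell.

**Cell:** I gripped it at 25 N across its frosted faces; the opening read 30 mm, as expected. The pads were set centrally on those faces, which leaves about 6 mm to each window edge. Nothing showed a finger touching a window, but I had no direct view of that.

**Last checks:**
- **Position:** depth from both cameras put the window facing the detector about 22 mm from the middle of the gap and the lid plate at about 104 mm, as expected. That is the height that centres the cell in the beam.
- **Tool:** it pointed straight down, and its turn was within 0.1° of the photometer's measured direction.
- **Bystanders:** the last side picture showed the jars, bottles, caps and look-alikes where they were.

**Disagreements:**
- **Across the beam:** the cameras differed by about 2 mm on where the cell stood relative to the photometer, so I made a final trim of about 1 mm towards their mean. I didn't repeat the depth measurement after that trim.
- **Side-view outline:** before the trim, the cell's outline in the side picture sat about 1.5 pixels higher than my model of it. The depth readings from both cameras did not bear that out, so I left it.

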